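Hold the sample box shutter half open with the push rod

ROBOT

A 7-joint arm with a two-finger parallel gripper is mounted at the origin on the work surface. World frame = base frame: x ahead of the robot, y to its left, z up, the work surface at z = 0. Lengths are in m, angles in rad, forces in N, time in s.
With the tool pointing down it reaches from about 0.425 to 0.875 m from the base axis. Payload 8.4 kg.
Tool frame: the origin (TCP) lies at the very end of the fingers, on their centre line; the grasp point (between the pads) lies 19 mm behind it; z points along the fingers, y is the line along which they close (so a half turn about z gives the same grasp; the last joint's range is limited). The gripper opens to 87 mm and grips with 3 to 60 N. Pads are 19 mm wide; open, the fingers measure 117 mm over their backs; the gripper's body (75 mm by 190 mm) begins 51 mm behind the grasp point.
Start: joints at [1.138, 0.333, 0.04, 1.465, -0.013, 1.343, -0.059], TCP at [0.213, -0.614, 0.223] pointing down, gripper open.
Joint ranges: [-2.58, 2.58], [-0.38, 2.09], [-1.3, 1.39], [0.25, 2.4], [-1.5, 4.64], [0.08, 2.09], [-2.65, 2.65]. Speed limits (rad/s): [2.22, 2.22, 2.79, 2.79, 3.14, 3.14, 3.14].

INTERFACE

Orientations are given as a 3x3 rotation matrix whose columns are the frame's x, y, z axes.
In Python, from plant import arm, snapshot, get_calibration gives the robot as it stands. The module is installed in compiled form; this text tells all that it offers.
- The arm moves only by the shell command python3 -m creep 'ROWS' [FORCE]. ROWS is JSON, a list that holds one entry, the list of rows, each a list of 7 numbers: the opening, from 0 (shut) to 1 (fully open), then the shift along the tool's x, y, z in mm, then the turn, a rotation vector about the tool's x, y, z in rad. A call has 1 to 20 rows; each row is the pose to reach, as a shift and turn from the pose commanded when the call began, along the tool's axes at that moment; what a row does not reach only later rows make up. A row lasts 1/12 s, in which the tool goes at most 41.7 mm and 7.16 degrees, less where a joint would pass 70% of its speed; a pose out of reach is approached as far as the arm can. A call with a gripper value outside its range is refused whole. The fingers move at their own pace and stop on an object; FORCE is the grip in N (left out, the last holds). Time passes only in rows, so rows that repeat a pose let the fingers close. It gives the time, the measured TCP pose, the force, the opening and the grip force at its end, in the units of the state.
- arm.observe(): the state, without advancing time (a new reading comes with each control period).
- snapshot(name): name is "side" or "top" or "wrist"; returns (picture, depth): 420x560x3 uint8, red, green, blue; 420x560 float32, m along the optical axis (not along the pixel's ray), 0 where there is no reading.
- get_calibration(name): a dict with "mtx" (3x3 intrinsics, pixels), "extrinsics" (4x4, takes a point from camera to world coordinates). Camera axes: x right, y down, z forward; pixel columns grow to the right and rows downward; lengths in m; the calibration is good to about 2 mm. A picture is of the moment at which its call begins: read the wrist's pose just before it. get_calibration takes no time and is no camera call; for the wrist camera it gives the pose at the moment of the call.
- arm.finish_job(): hands the job in; it is judged then, once.
The state is a dict: "clock": time; "joint_pos": joint angles; "joint_velocities": joint speeds; "joint_efforts": joint torques, N m; "tcp_pos": TCP position; "tool_rot": TCP orientation; "force": force on the tool from outside, world axes, zero at the start; "torque": the same for the moment, N m; "width": finger opening in m; "grasp_force": force on a finger pad.
Only numpy, scipy, OpenCV 4.12 (cv2) and the standard library are available. Lean on these libraries where they do the work, as an engineer would, in place of code of your own. Each camera call takes 0.05 s, during which the arm holds its last target. There are 200 camera calls.

TASK

Draw the red-handled push rod out of its upright holder, set its tip down inside the orange collar on the blue sprung shutter of the white hand-over box, and slide the shutter to half travel, so that its leading edge is at the green line, the first port is fully clear and the second port stays fully covered. Finish while still holding it there with the rod, steadily against the spring, ready for a colleague to drop a sample in. Never let the second port come open, do not touch the box or shutter with the gripper itself, and leave the label roll, tube rack and sanitiser bottle where they stand.

Things in the scene. Friction and masses are not known exactly. Their poses are not given: they have to be found in the camera images.
- handover_box: White box fixed to the table, 120 (x) x 260 (y) x 90 mm high; origin at the centre of its underside, z up. Two square 34 mm ports in its top at x = 0: first at y = -85 mm, second at y = -35 mm, both under the blue shutter, which runs between two side rails 10 mm high. A green line across the top at y = +70 mm: the shutter's leading (+y) edge stands there at half travel (starts at +20 mm).
- shutter (a joint): Travel of the blue shutter along the box's +y axis, in m: 0 closed (at rest), 0.100 fully open, half travel 0.050. The first port is fully clear from 0.042, the second begins to open at 0.058. A spring drives it back: about 1.8 N at 0, 4.8 N at half, 7.8 N at full, plus about 0.3 N of friction; let go, it shuts.
- collar (a point): Centre of the floor inside the orange square collar on the shutter; the rod's tip goes here. Moves with the shutter; axes as the box's. Collar open on top, 28 x 28 mm inside, walls 4 mm thick and 26 mm high above this point. Shutter closed, the point is at x = 0, y = -5, z = 96 mm in the box frame. The shutter is 64 mm wide (x).
- holder: Blue upright holder block on a 76 mm square grey foot, fixed to the table; block 66 x 66 mm, top rim 68 mm above the table. Origin at the centre of its underside. One square 14 mm hole, open on top, 60 mm deep, on its axis; the rod stands in it.
- rod: Push rod, loose, upright in the holder, 160 mm long, about 70 g. Origin at the centre of its tip (lower end), z along the rod towards the handle. Steel shaft 10 mm in diameter from 0 to 80 mm; red handle 18 x 18 mm square (faces across its x and y) from 80 to 160 mm. In the holder its tip is 8 mm above the table.
- rod_tip (a point): Centre of the lower end face of the push rod's shaft.
- label_roll: Bystander: roll of white labels lying flat, 80 mm across, 26 mm high, loose; origin at the centre of its underside.
- tube_rack: Bystander: blue rack of orange-capped sample tubes, 100 (x) x 150 (y) x 96 mm high, loose; origin at the centre of its underside.
- sanitiser: Bystander: white pump bottle with a green band, 70 mm across, 192 mm high, loose; origin at the centre of its underside.
Not all that is in view belongs to the job. Leave any pink or yellow look-alike of the holder alone.

How it is judged:
On the way, in this order (a step that is already met when the one before it is completed fails the run):
1. the rod is held in the gripper with its tip drawn clear above the holder's rim, the shutter still closed (z of rod_tip in the frame of holder above 0.072 m and contact force between rod and the fingers above 2 N and value of joint shutter below 0.01 m), for 0.1 s.
2. the held rod's tip is inside the collar (contact force between rod and the fingers above 2 N and x of rod_tip in the frame of collar between -0.017 and 0.017 m and y of rod_tip in the frame of collar between -0.017 and 0.017 m and z of rod_tip in the frame of collar below 0.016 m), for 0.1 s.
At the end, for the whole second after the job is handed in: The shutter stands still between 42 and 58 mm of travel (half is 50), held by the rod: tip inside the collar, at least 10 mm below its top, pressing with over 1.5 N, and the gripper gripping the rod with over 2 N. Bystanders are within 20 mm of their starting places (all of step 2 and value of joint shutter between 0.042 and 0.058 m and velocity of joint shutter between -0.01 and 0.01 m/s and contact force between rod and handover_box above 1.5 N and distance of each of label_roll, tube_rack, sanitiser from where it was at the start of the episode below 0.02 m); the arm keeps its last pose, push and grip.
It fails at once if the second port comes open (shutter travel over 60 mm) (value of joint shutter above 0.06 m).
It fails at once if the gripper or arm itself touches the box or shutter (over 1 N) (contact force between any of the fingers, the arm and handover_box above 1 N).
It fails at once if a bystander is moved by more than 20 mm (distance of any of label_roll, tube_rack, sanitiser from where it was at the start of the episode above 0.02 m).
It also fails if it takes over 40 s, if anything falls off the work surface, if the arm or the gripper's body presses on something with over 40 N, if the wrist force passes 120 N, or if a joint passes its speed limit or range.

## Working session

There is one attempt and no reset: what is moved stays moved. The work goes in short steps, Python scripts to look and compute and a shell command to move; the robot and the scene stay as the last step left them, time stands still between calls to the robot, and variables do not carry over. Pictures are saved under pics/ and viewed, at most 10 in all, crops included, and the job is handed in when it is done.

```bash
mkdir -p pics; cat > h.py <<'E'
import numpy as np, cv2
from plant import arm, snapshot, get_calibration
def snap(n,f):
    c=get_calibration(n); p,d=snapshot(n); cv2.imwrite(f'pics/{f}.png',p[:,:,::-1]); np.savez(f'pics/{f}.npz',d=d,p=p,K=c['mtx'],E=c['extrinsics']); return p,d
def pts(f):
    z=np.load(f'pics/{f}.npz'); d=z['d'];K=z['K'];E=np.array(z['E'])
    v,u=np.mgrid[:d.shape[0],:d.shape[1]]
    P=np.stack([(u-K[0,2])/K[0,0]*d,(v-K[1,2])/K[1,1]*d,d],-1)@E[:3,:3].T+E[:3,3]
    P[d==0]=np.nan
    return P,z['p']
E
python3 -c "
from h import *
snap('top','top1');snap('side','side1')
s=arm.observe();print(s)
a=cv2.imread('pics/top1.png')
print(get_calibration('top'))"
```

```text
{'clock': 0.1, 'joint_pos': array([ 1.13781157,  0.33386561,  0.03988622,  1.46617125, -0.01339524,
        1.34333937, -0.05848414]), 'joint_velocities': array([-0.00182213, -0.00164084,  0.00109888, -0.00467774,  0.00014247,
       -0.00015848,  0.00263374]), 'joint_efforts': array([ 3.94595161e-03, -6.57814121e+01,  1.33959968e+00, -4.04711437e+01,
       -5.98059618e-02,  4.10350633e-02,  4.06304639e-05]), 'tcp_pos': array([ 0.212777  , -0.61372671,  0.22173769]), 'tool_rot': array([[ 9.44812624e-01,  3.27610661e-01, -6.00326543e-04],
       [ 3.27611192e-01, -9.44811602e-01,  1.39377769e-03],
       [-1.10579054e-04, -1.51353245e-03, -9.99998848e-01]]), 'force': array([ 0.04527137, -0.66610114,  0.2816144 ]), 'torque': array([ 0.03964307,  0.0150769 , -0.00799113]), 'grasp_force': 0.0, 'width': 0.08692797181331759}
{'mtx': array([[410.47834599,   0.        , 279.24298932],
       [  0.        , 410.47834599, 211.04489768],
       [  0.        ,   0.        ,   1.        ]]), 'extrinsics': array([[ 0.0173394 , -0.98118972,  0.19226566,  0.40045641],
       [-0.9995565 , -0.01235457,  0.02709554,  0.08017138],
       [-0.02421051, -0.19265021, -0.98096878,  1.23876014],
       [ 0.        ,  0.        ,  0.        ,  1.        ]])}
```

View pics/top1.png

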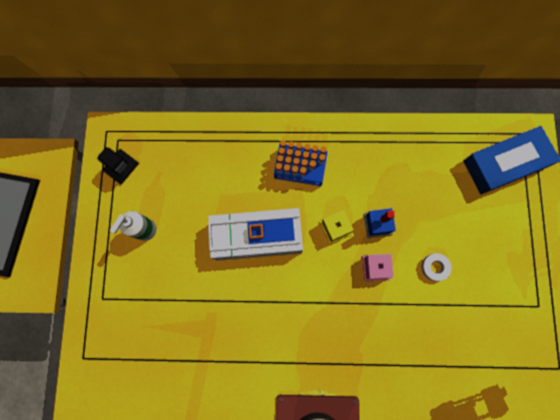

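View pics/side1.png

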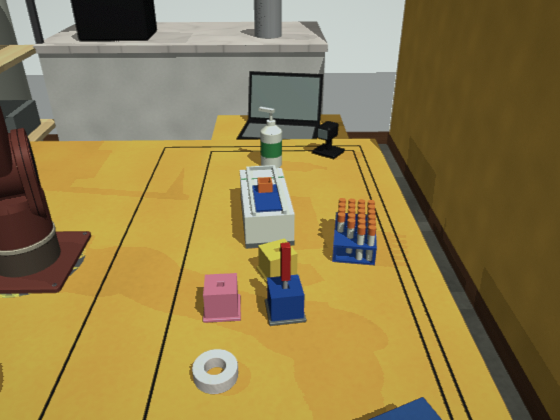

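The top view shows the blue holder at about (380,222) with the red rod top at (391,214). The box is at about (255,233), with the collar at (256,231) and the green line at x≈230. The side view agrees, with the yellow decoy right beside the holder. Next I'll measure these with depth.

```bash
python3 -c "
from h import *
P,p=pts('top1'); p=p.astype(int);R,G,B=p[...,0],p[...,1],p[...,2]
def roi(u0,u1,v0,v1):
    m=np.zeros(R.shape,bool);m[v0:v1,u0:u1]=1;return m
def rep(n,m):
    q=P[m];q=q[~np.isnan(q[:,0])]
    r=cv2.minAreaRect((q[:,:2]*1000).astype(np.float32)); print(n,len(q),'med',np.median(q,0).round(4),'zr',q[:,2].min().round(3),q[:,2].max().round(3),'rect',np.round(r[0],1),np.round(r[1],1),round(r[2],1))
Z=P[...,2]
rep('boxtop',roi(200,310,200,265)&(Z>.075))
rep('boxtop2',roi(200,310,200,265)&(Z>.084))
rep('collar',roi(240,275,215,245)&(R>120)&(B<90)&(R>G+40)&(Z>.08))
rep('collartop',roi(240,275,215,245)&(Z>.112))
rep('green',roi(222,240,205,260)&(G>R+25)&(Z>.07))
rep('blue shutter',roi(240,305,210,250)&(B>R+60)&(Z>.08))
rep('holder',roi(362,402,200,242)&(B>R+60)&(Z>.058)&(Z<.08))
rep('rodtop',roi(378,402,200,225)&(Z>.155))
rep('rod',roi(378,402,200,225)&(Z>.09))
rep('yellow',roi(318,358,208,245)&(Z>.055))
rep('pink',roi(362,396,252,282)&(Z>.055))
rep('rack',roi(268,332,135,190)&(Z>.08))
rep('sanit',roi(105,160,205,245)&(Z>.03))
rep('roll',roi(418,455,250,284)&(Z>.018))
P,p=pts('side1'); p=p.astype(int);R,G,B=p[...,0],p[...,1],p[...,2];Z=P[...,2]
rep('s rod',roi(275,297,238,285)&(R>90)&(G<70)&(Z>.09))
rep('s collar',roi(250,280,170,200)&(R>120)&(B<100)&(R>G+40)&(Z>.08))
rep('s boxtop',roi(230,300,160,245)&(Z>.075)&(Z<.13))
rep('s holder',roi(262,310,270,325)&(B>R+40)&(Z>.06)&(Z<.075))
"
python3 - <<'E'
import cv2
a=cv2.imread('pics/top1.png')[130:290,190:450]
cv2.imwrite('pics/c1.png',cv2.resize(a,None,fx=3,fy=3,interpolation=2))
E
```

```text
boxtop 3904 med [0.5604 0.1783 0.0921] zr 0.075 0.129 rect [562.1 179.3] [120.9 260.1] 5.6
boxtop2 3866 med [0.5607 0.1783 0.0922] zr 0.084 0.129 rect [562.4 179.3] [120.8 260.1] 5.8
collar 70 med [0.5632 0.1725 0.1214] zr 0.092 0.129 rect [566.5 174.1] [41.2 33.7] 1.6
collartop 87 med [0.5627 0.1744 0.121 ] zr 0.112 0.129 rect [562.9 174.4] [36.8 35.9] 5.9
green 60 med [0.5549 0.2495 0.0902] zr 0.086 0.098 rect [555.4 249.4] [114.5   5.8] 5.5
blue shutter 789 med [0.5678 0.1226 0.0957] zr 0.088 0.104 rect [568.7 135. ] [ 63.7 126.8] 6.0
holder 354 med [ 0.5989 -0.1777  0.0681] zr 0.059 0.075 rect [ 605.3 -183.4] [65.4 63. ] 8.8
rodtop 58 med [ 0.605  -0.1829  0.1676] zr 0.156 0.171 rect [ 605.5 -184.6] [17.8 18.2] 8.4
rod 117 med [ 0.6034 -0.1799  0.1539] zr 0.091 0.171 rect [ 605.3 -184.5] [18.2 18.4] 8.1
yellow 523 med [ 0.5917 -0.0573  0.068 ] zr 0.055 0.075 rect [591.9 -57.5] [66. 67.] 23.7
pink 558 med [ 0.4753 -0.1741  0.0681] zr 0.055 0.074 rect [ 475.4 -175.5] [66.1 66.8] 3.8
rack 784 med [0.7883 0.0601 0.095 ] zr 0.08 0.102 rect [783.1  51.7] [137.1  91.5] 80.4
sanit 830 med [0.5708 0.5123 0.1259] zr 0.03 0.196 rect [576.  519.9] [63.4 71.8] 82.8
roll 480 med [ 0.4778 -0.3485  0.0261] zr 0.018 0.034 rect [ 478.6 -348.6] [75.4 79.8] 0.9
s rod 306 med [ 0.6089 -0.1925  0.1368] zr 0.09 0.169 rect [ 608.3 -185.4] [17.3 21.3] 10.1
s collar 190 med [0.5647 0.1595 0.1137] zr 0.095 0.124 rect [564.9 174.1] [33.8 43.8] 4.3
s boxtop 2538 med [0.566  0.1462 0.0919] zr 0.075 0.124 rect [564.9 180.7] [120.5 270.1] 5.6
s holder 682 med [ 0.6077 -0.1957  0.0675] zr 0.06 0.071 rect [ 607.7 -186.1] [66.1 67.5] 8.4
```

View pics/c1.png

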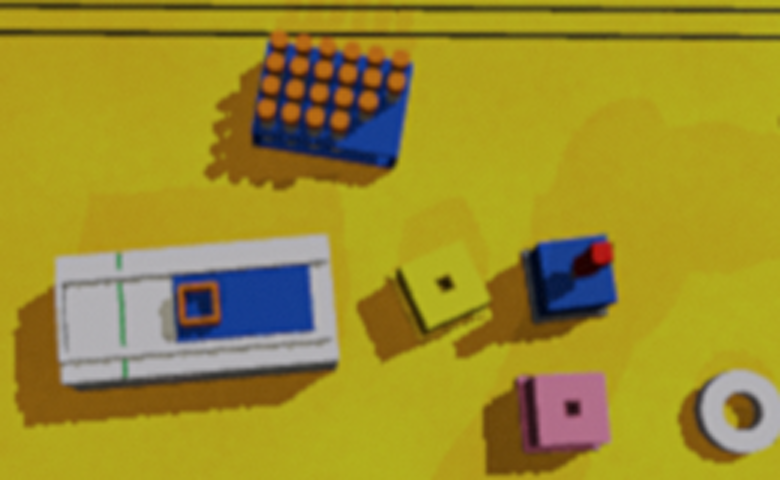

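Measured positions are consistent between the two cameras and match the given sizes:

| Item | x, y (mm) | Yaw | Height |
|---|---|---|---|
| Rod | (606, -185) | 8.5° | top at z 168 mm |
| Collar | (563.5, 174) | 5.7° (box) | floor at z 96 mm |

I'll move to hover above the rod.

```bash
python3 -m creep '[[[1,15,-8,0,0,0,0.005],[1,41,-22,0,0,0,0.015],[1,72,-39,0,0,0,0.026],[1,107,-58,0,0,0,0.039],[1,143,-77,0,0,0,0.052],[1,179,-97,0,0,0,0.065],[1,215,-116,0,0,0,0.078],[1,251,-135,0,0,0,0.09],[1,287,-155,0,0,0,0.104],[1,323,-174,0,0,0,0.117],[1,358,-193,0,0,0,0.13],[1,394,-212,0,0,0,0.142],[1,430,-232,0,0,0,0.155],[1,456,-246,0,0,0,0.165],[1,476,-257,0,0,0,0.172],[1,492,-265,0,0,0,0.178],[1,502,-270,0,0,0,0.182],[1,510,-274,0,0,0,0.184],[1,512,-276,0,0,0,0.185],[1,512,-276,0,0,0,0.185]]]' 40
python3 - <<'E'
from h import *
s=arm.observe();print(s['tcp_pos'],s['tool_rot'].round(3),s['joint_pos'].round(2))
snap('wrist','w1')
P,p=pts('w1');q=P.reshape(-1,3);q=q[(abs(q[:,0]-.606)<.04)&(abs(q[:,1]+.185)<.04)]
for lo,hi in((.155,.18),(.09,.18),(.06,.075)):
    m=q[(q[:,2]>lo)&(q[:,2]<hi)]
    if len(m)>5: print(lo,len(m),np.median(m,0).round(4),cv2.minAreaRect((m[:,:2]*1000).astype(np.float32)))
E
```

```text
clock: 1.77
tcp_pos: [0.6061, -0.1856, 0.2223]
tool_rot: [[0.989, 0.148, -0.001], [0.148, -0.989, 0.0], [-0.001, -0.0, -1.0]]
force: [-0.9, 0.1, -0.4]
width: 0.0868
grasp_force: 0.0
[ 0.6060916  -0.18564709  0.22229838] [[ 0.989  0.148 -0.001]
 [ 0.148 -0.989  0.   ]
 [-0.001 -0.    -1.   ]] [ 0.45  0.32 -0.28  1.49  0.09  1.34 -1.26]
0.155 846 [ 0.6088 -0.184   0.1674] ((606.66650390625, -184.21188354492188), (18.433378219604492, 17.849002838134766), 8.126230239868164)
0.09 1391 [ 0.6141 -0.1835  0.166 ] ((606.7211303710938, -184.1208038330078), (18.42414093017578, 17.94829750061035), 7.505426406860352)
0.06 4125 [ 0.6147 -0.1819  0.0674] ((606.4638671875, -184.234130859375), (66.39810180664062, 66.12052917480469), 7.998820781707764)
```

View pics/w1.png

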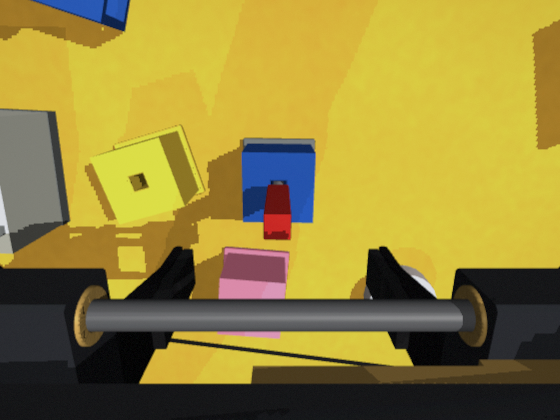

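The wrist view shows the red rod top at (277,225), upright in the blue holder and between the fingers. The offset is only about 1 mm. I'll go down and grip.

```bash
python3 -m creep '[[[1,0.7,-1.3,15,0,0,0],[1,0.7,-1.3,40,0,0,0],[1,0.7,-1.3,65,0,0,0],[1,0.7,-1.3,85,0,0,0],[1,0.7,-1.3,100,0,0,0],[1,0.7,-1.3,110,0,0,0],[1,0.7,-1.3,115,0,0,0],[1,0.7,-1.3,117,0,0,0],[1,0.7,-1.3,117,0,0,0],[0,0.7,-1.3,117,0,0,0],[0,0.7,-1.3,117,0,0,0],[0,0.7,-1.3,117,0,0,0],[0,0.7,-1.3,117,0,0,0],[0,0.7,-1.3,117,0,0,0],[0,0.7,-1.3,117,0,0,0],[0,0.7,-1.3,117,0,0,0],[0,0.7,-1.3,117,0,0,0],[0,0.7,-1.3,117,0,0,0]]]' 50
```

```text
clock: 3.32
tcp_pos: [0.6067, -0.1842, 0.1055]
tool_rot: [[0.989, 0.148, -0.0], [0.148, -0.989, 0.0], [-0.0, -0.0, -1.0]]
force: [0.8, -0.4, -0.2]
width: 0.035
grasp_force: 0.0
```

```bash
python3 -m creep '[[[0,0,0,0,0,0,0],[0,0,0,0,0,0,0],[0,0,0,0,0,0,0],[0,0,0,0,0,0,0],[0,0,0,0,0,0,0],[0,0,0,0,0,0,0],[0,0,0,0,0,0,0],[0,0,0,0,0,0,0],[0,0,0,0,0,0,0]]]' 50
```

```text
clock: 4.07
tcp_pos: [0.6068, -0.1842, 0.1055]
tool_rot: [[0.989, 0.148, -0.0], [0.148, -0.989, 0.0], [-0.0, -0.0, -1.0]]
force: [-0.0, -0.1, -0.6]
width: 0.0179
grasp_force: 50.0
```

Gripped at 50 N with an 18 mm width. Lifting.

```bash
python3 -m creep '[[[0,0,0,-6,0,0,0],[0,0,0,-18,0,0,0],[0,0,0,-35,0,0,0],[0,0,0,-55,0,0,0],[0,0,0,-78,0,0,0],[0,0,0,-100,0,0,0],[0,0,0,-120,0,0,0],[0,0,0,-135,0,0,0],[0,0,0,-145,0,0,0],[0,0,0,-150,0,0,0],[0,0,0,-150,0,0,0],[0,0,0,-150,0,0,0]]]'
python3 - <<'E'
from h import *
s=arm.observe();t=s['tcp_pos'];R=s['tool_rot'];print(s['width'],s['grasp_force'])
d=np.array([.5635,.1742,.3])-t
print((R.T@d*1000).round(1),t)
P,p=(snap('side','s2'),pts('s2'))[1]
q=P.reshape(-1,3);q=q[(abs(q[:,0]-t[0])<.03)&(abs(q[:,1]-t[1])<.03)]
for lo in np.arange(.15,.26,.02):
    m=q[(q[:,2]>lo)&(q[:,2]<lo+.02)]
    if len(m):print(lo.round(2),len(m),np.median(m,0).round(4),m[:,2].min().round(4))
E
```

```text
clock: 5.07
tcp_pos: [0.6066, -0.1841, 0.2551]
tool_rot: [[0.989, 0.148, -0.001], [0.148, -0.989, 0.0], [-0.001, -0.0, -1.0]]
force: [0.7, 0.3, -0.8]
width: 0.0181
grasp_force: 50.0
0.018147565073045522 49.99980381689966
[  10.5 -360.8  -44.8] [ 0.60656051 -0.18414135  0.25511991]
0.15 28 [ 0.6079 -0.1881  0.1644] 0.1584
0.17 45 [ 0.6077 -0.1882  0.1816] 0.1706
0.19 41 [ 0.6076 -0.1885  0.2005] 0.1912
0.21 44 [ 0.6074 -0.1887  0.2193] 0.2112
0.23 73 [ 0.6073 -0.1926  0.2424] 0.2302
0.25 119 [ 0.6068 -0.2015  0.2624] 0.2501
```

Rod drawn straight, with the tip at 0.158. Moving over the collar.

```bash
python3 -m creep '[[[0,0.3,-8,0,0,0,0.001],[0,0.8,-25,0,0,0,0.003],[0,1.5,-50,0,0,0,0.007],[0,2.3,-80,0,0,0,0.011],[0,3.2,-112,0,0,0,0.015],[0,4.2,-146,0,0,0,0.02],[0,5.2,-180,0,0,0,0.024],[0,6.2,-214,0,0,0,0.029],[0,7.2,-248,0,0,0,0.034],[0,8.2,-280,0,0,0,0.038],[0,9,-308,0,0,0,0.042],[0,9.6,-330,0,0,0,0.045],[0,10.1,-346,0,0,0,0.047],[0,10.4,-355,0,0,0,0.048],[0,10.5,-360,0,0,0,0.049],[0,10.5,-361,0,0,0,0.049],[0,10.5,-361,0,0,0,0.049],[0,10.5,-361,0,0,0,0.049]]]'
python3 - <<'E'
from h import *
s=arm.observe();t=s['tcp_pos'];print(t,s['tool_rot'].round(3),s['grasp_force'])
snap('side','s3');snap('wrist','w3')
for f in('s3','w3'):
    P,p=pts(f);q=P.reshape(-1,3)
    m=q[(abs(q[:,0]-.5635)<.03)&(abs(q[:,1]-.174)<.03)&(q[:,2]>.112)&(q[:,2]<.13)]
    if len(m)>5:print(f,'collar',len(m),cv2.minAreaRect((m[:,:2]*1000).astype(np.float32)),m[:,2].max())
    for lo in (.15,.17,.19,.21):
        m=q[(abs(q[:,0]-t[0])<.03)&(abs(q[:,1]-t[1])<.03)&(q[:,2]>lo)&(q[:,2]<lo+.02)]
        if len(m)>3:print(lo,len(m),np.median(m,0).round(4),m[:,2].min().round(4))
a=cv2.imread('pics/s3.png')[90:230,190:340]; b=cv2.imread('pics/w3.png')[60:340,130:430]
a=cv2.resize(a,(428,400),interpolation=2);b=cv2.resize(b,(372,400))
cv2.imwrite('pics/c3.png',np.hstack([a,b]))
E
```

```text
clock: 6.62
tcp_pos: [0.564, 0.173, 0.2554]
tool_rot: [[0.995, 0.098, -0.0], [0.098, -0.995, -0.001], [-0.0, 0.001, -1.0]]
force: [0.1, -0.2, -1.0]
width: 0.0177
grasp_force: 50.0
[0.56396199 0.17295855 0.2553909 ] [[ 0.995  0.098 -0.   ]
 [ 0.098 -0.995 -0.001]
 [-0.     0.001 -1.   ]] 49.99976836144924
s3 collar 129 ((565.2748413085938, 173.3418426513672), (35.83865737915039, 42.14862823486328), 5.769031047821045) 0.12383194857390745
0.15 12 [0.5652 0.1687 0.1634] 0.1581
0.17 30 [0.5654 0.1687 0.1805] 0.17
0.19 28 [0.5645 0.1695 0.1998] 0.1914
0.21 30 [0.5659 0.1692 0.2192] 0.2102
w3 collar 806 ((563.8218994140625, 175.23837280273438), (36.550846099853516, 35.92586135864258), 5.252811908721924) 0.1234753237980572
0.15 64 [0.568  0.1725 0.164 ] 0.1583
0.17 123 [0.5679 0.1729 0.1801] 0.1704
0.19 153 [0.568  0.1723 0.2007] 0.1902
0.21 163 [0.5681 0.1728 0.2184] 0.2101
```

View pics/c3.png

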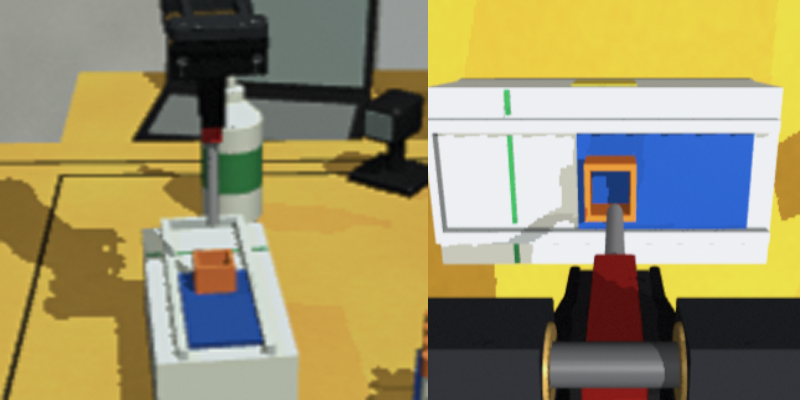

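The crops show the rod tip over the collar opening, roughly 2 mm toward the closed side. Shift 2 mm in tool −y and lower until the tip is about 6 mm above the collar floor.

```bash
python3 -m creep '[[[0,0,-2,5,0,0,0],[0,0,-2,14,0,0,0],[0,0,-2,24,0,0,0],[0,0,-2,33,0,0,0],[0,0,-2,41,0,0,0],[0,0,-2,48,0,0,0],[0,0,-2,53,0,0,0],[0,0,-2,56,0,0,0],[0,0,-2,56,0,0,0],[0,0,-2,56,0,0,0],[0,0,-2,56,0,0,0]]]'
```

```text
clock: 7.63
tcp_pos: [0.5637, 0.1765, 0.2001]
tool_rot: [[0.995, 0.1, 0.001], [0.1, -0.995, 0.0], [0.001, -0.0, -1.0]]
force: [1.6, 0.2, -0.2]
width: 0.0181
grasp_force: 50.0
```

Tip in the collar with no contact force. Push part of the way and measure.

```bash
python3 -m creep '[[[0,0,-3,0,0,0,0],[0,0,-5,0,0,0,0],[0,0,-7,0,0,0,0],[0,0,-9,0,0,0,0],[0,0,-11,0,0,0,0],[0,0,-14,0,0,0,0],[0,0,-17,0,0,0,0],[0,0,-20,0,0,0,0],[0,0,-23,0,0,0,0],[0,0,-26,0,0,0,0],[0,0,-29,0,0,0,0],[0,0,-32,0,0,0,0],[0,0,-35,0,0,0,0],[0,0,-38,0,0,0,0],[0,0,-40,0,0,0,0],[0,0,-40,0,0,0,0],[0,0,-40,0,0,0,0]]]'
cat > m.py <<'E'
from h import *
import sys
n=sys.argv[1];s=arm.observe();t=s['tcp_pos'];print(t.round(4),s['force'].round(1),s['grasp_force'])
c=np.array([.563,.1793]);a=np.deg2rad(5.7);by=np.array([-np.sin(a),np.cos(a)]);bx=np.array([np.cos(a),np.sin(a)])
for cam in('top','wrist','side'):
    f=cam+n;snap(cam,f);P,p=pts(f);p=p.astype(int);X=(P[...,:2]-c)@bx*1000;Y=(P[...,:2]-c)@by*1000;Z=P[...,2]*1000
    bl=(abs(X)<26)&(Z>88)&(Z<103)&(p[...,2]>p[...,0]+50)&(abs(Y)<130)
    co=(abs(X)<25)&(Z>108)&(Z<126)&(abs(Y)<125)&(p[...,0]>p[...,2]+30)
    gr=(abs(X)<58)&(Z>80)&(p[...,1]>p[...,0]+25)&(abs(Y-70)<15)
    pc=lambda m:np.percentile(Y[m],[1,50,99]).round(1) if m.sum()>5 else None
    print(cam,'blue',pc(bl),'collar',pc(co),'green',pc(gr))
    for lo in(100,115,130,150,170):
        m=(abs(X)<14)&(abs(Y-(t[:2]-c)@by*1000)<20)&(Z>lo)&(Z<lo+15)&(abs(p[...,0]-p[...,2])<25)
        if m.sum()>3:print('  rod',lo,m.sum(),np.median(X[m]).round(1),np.median(Y[m]).round(1),Z[m].min().round(1))
E
python3 m.py 4
```

```text
clock: 9.05
tcp_pos: [0.5595, 0.2163, 0.1996]
tool_rot: [[0.995, 0.1, 0.0], [0.1, -0.995, 0.0], [0.0, -0.0, -1.0]]
force: [1.1, -3.7, 1.7]
width: 0.0177
grasp_force: 50.0
[0.5595 0.2163 0.1996] [ 1.1 -3.7  1.7] 50.000582579523325
top blue [-78.  -63.9 -38.7] collar None green None
wrist blue [-77.  -26.3  51. ] collar [ 9.4 22.6 44.5] green [68.8 71.  73.2]
  rod 100 53 4.4 37.3 104.9
  rod 115 77 4.2 36.6 115.3
  rod 130 102 4.3 35.9 130.2
  rod 150 127 4.3 36.5 150.1
  rod 170 14 4.6 35.6 170.1
side blue [-80.8 -37.6  38.9] collar [ 5.5 11.8 46.3] green [66.4 72.4 80.4]
  rod 115 17 1.7 33.0 115.5
  rod 130 21 1.9 32.7 130.3
  rod 150 21 2.0 32.5 150.2
  rod 170 16 1.5 32.3 170.1
```

The leading edge reads 51 against green at 71, so travel is about 30 mm, and the 3.7 N force agrees with that. The rod is vertical. Push 19.5 mm more, gently.

```bash
python3 -m creep '[[[0,0,-2,0,0,0,0],[0,0,-4,0,0,0,0],[0,0,-6,0,0,0,0],[0,0,-8,0,0,0,0],[0,0,-10,0,0,0,0],[0,0,-12,0,0,0,0],[0,0,-14,0,0,0,0],[0,0,-16,0,0,0,0],[0,0,-17.5,0,0,0,0],[0,0,-18.5,0,0,0,0],[0,0,-19.5,0,0,0,0],[0,0,-19.5,0,0,0,0],[0,0,-19.5,0,0,0,0],[0,0,-19.5,0,0,0,0],[0,0,-19.5,0,0,0,0],[0,0,-19.5,0,0,0,0]]]'
python3 m.py 5
```

```text
clock: 10.53
tcp_pos: [0.5575, 0.2355, 0.1996]
tool_rot: [[0.995, 0.1, -0.0], [0.1, -0.995, 0.0], [-0.0, -0.0, -1.0]]
force: [2.0, -3.4, 0.7]
width: 0.0176
grasp_force: 50.0
[0.5575 0.2355 0.1996] [ 2.  -3.4  0.7] 50.00060748774558
top blue [-58.4 -41.6 -10.7] collar None green None
wrist blue [-57.5  -6.6  70.7] collar [28.7 42.2 63.9] green [55.3 68.8 73.1]
  rod 100 45 4.2 55.3 103.8
  rod 115 78 4.2 56.0 115.4
  rod 130 98 4.3 56.0 130.1
  rod 150 120 4.3 56.0 150.0
  rod 170 18 4.6 56.3 170.1
side blue [-61.1 -17.5  63.8] collar [24.8 32.1 64.5] green [58.5 69.9 80.4]
  rod 115 16 0.8 51.6 115.8
  rod 130 13 1.1 50.5 131.2
  rod 150 17 1.4 51.4 150.5
  rod 170 10 1.7 49.5 171.1
```

View pics/wrist5.png

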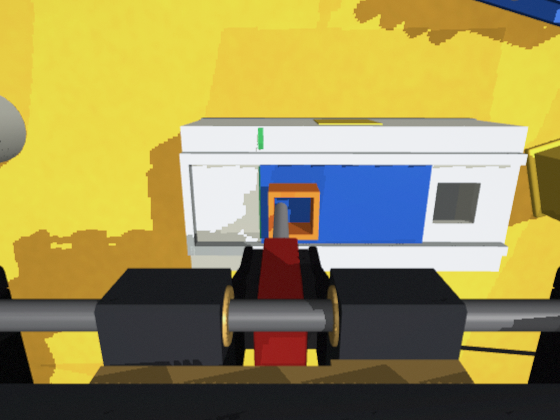

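The wrist view shows the shutter's leading edge on the green line at (261,200). The first port is fully clear at (457,202), and the rod bears on the collar's front wall at (282,215). Settle, then hand in.

```bash
python3 -m creep '[[[0,0,0,0,0,0,0],[0,0,0,0,0,0,0],[0,0,0,0,0,0,0],[0,0,0,0,0,0,0],[0,0,0,0,0,0,0],[0,0,0,0,0,0,0]]]'
python3 -c "
from plant import arm
print(arm.finish_job())"
```

```text
clock: 11.18
tcp_pos: [0.5576, 0.2355, 0.1996]
tool_rot: [[0.995, 0.1, 0.0], [0.1, -0.995, 0.0], [0.0, -0.0, -1.0]]
force: [1.4, -4.7, 0.2]
width: 0.0174
grasp_force: 50.0
the job is handed in; nothing more can be done
None
```

I handed the job in at 11.2 s: the rod holds the shutter steady at about 50 mm travel, leading edge on the green line, first port clear and second covered; no verdict was returned.

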